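# Rack the sanding sticks

## Task

Put the three sanding sticks away: lay each one across the two saddles of the stand of its own colour, down in both slots and level, centred so that both ends stick out equally. Leave the two plain wood strips, the wax tin and the glue pot where they are.

Things in the scene. Friction and masses are not known exactly. Their poses are not given: they have to be found in the camera images.
- stick_red: Sanding stick wrapped in red abrasive, with bare wood ends: a loose straight bar 160 long, 26 wide, 20 high (mm), 50 to 100 g, lying flat on the table. Origin: centre of its underside; x runs along its length, z up.
- stick_blue: Sanding stick wrapped in blue abrasive, with bare wood ends: a loose straight bar 160 long, 26 wide, 20 high (mm), 50 to 100 g, lying flat on the table. Origin: centre of its underside; x runs along its length, z up.
- stick_yellow: Sanding stick wrapped in yellow abrasive, with bare wood ends: a loose straight bar 160 long, 26 wide, 20 high (mm), 50 to 100 g, lying flat on the table. Origin: centre of its underside; x runs along its length, z up.
- stand_red: The red stand, fixed: two red saddles 14 mm thick at x = -50 and +50 mm on a plywood base 120 x 50 x 8 mm, open gap between. Each saddle is 54 mm wide with a slot along x, open at the top: floor 40 mm above the table, 42 mm wide, lips 6 mm thick with tops at 49 mm. Origin: on the table under the middle of the gap; x from saddle to saddle, z up; a racked stick lies along x.
- stand_blue: The blue stand, fixed: two blue saddles 14 mm thick at x = -50 and +50 mm on a plywood base 120 x 50 x 8 mm, open gap between. Each saddle is 54 mm wide with a slot along x, open at the top: floor 40 mm above the table, 42 mm wide, lips 6 mm thick with tops at 49 mm. Origin: on the table under the middle of the gap; x from saddle to saddle, z up; a racked stick lies along x.
- stand_yellow: The yellow stand, fixed: two yellow saddles 14 mm thick at x = -50 and +50 mm on a plywood base 120 x 50 x 8 mm, open gap between. Each saddle is 54 mm wide with a slot along x, open at the top: floor 40 mm above the table, 42 mm wide, lips 6 mm thick with tops at 49 mm. Origin: on the table under the middle of the gap; x from saddle to saddle, z up; a racked stick lies along x.
- strip_1: Plain pale wood strip without abrasive, loose, 160 x 30 x 12 mm, lying flat; not a sanding stick, to be left alone. Origin: centre of its underside; x along its length.
- strip_2: Plain pale wood strip without abrasive, loose, 160 x 30 x 12 mm, lying flat; not a sanding stick, to be left alone. Origin: centre of its underside; x along its length.
- wax_tin: Small round steel tin with a brass lid, 39 mm across, 32 mm high, loose, upright, to be left alone. Origin: centre of its underside. (An unlisted round wooden knob blank, 32 mm across and 30 mm high, stands in the same middle row of small things.)
- glue_pot: Small white plastic pot with a green cap, 36 mm across, 48 mm high, loose, upright, to be left alone. Origin: centre of its underside.

How it is judged (in metres and radians):
At the end, for the whole second after the job is handed in: Each stick lies at rest across both saddles of its own colour's stand: centre within 15 mm along and 12 mm across, underside 40 mm up within 4 mm, level within 0.08 rad, along the stand within 0.2 rad. Strips, tin and pot within 30 mm of their start (x of stick_red in the frame of stand_red between -0.015 and 0.015 m and y of stick_red in the frame of stand_red between -0.012 and 0.012 m and z of stick_red in the frame of stand_red between 0.036 and 0.044 m and angle between each of stick_red, stick_blue, stick_yellow's own z axis and vertical below 0.08 rad and angle between the x axis of stick_red and the x axis of stand_red, either way round below 0.2 rad and linear speed of each of stick_red, stick_blue, stick_yellow below 0.02 m/s and angular speed of each of stick_red, stick_blue, stick_yellow below 0.2 rad/s and x of stick_blue in the frame of stand_blue between -0.015 and 0.015 m and y of stick_blue in the frame of stand_blue between -0.012 and 0.012 m and z of stick_blue in the frame of stand_blue between 0.036 and 0.044 m and angle between the x axis of stick_blue and the x axis of stand_blue, either way round below 0.2 rad and x of stick_yellow in the frame of stand_yellow between -0.015 and 0.015 m and y of stick_yellow in the frame of stand_yellow between -0.012 and 0.012 m and z of stick_yellow in the frame of stand_yellow between 0.036 and 0.044 m and angle between the x axis of stick_yellow and the x axis of stand_yellow, either way round below 0.2 rad and distance of each of strip_1, strip_2, wax_tin, glue_pot from where it was at the start of the episode below 0.03 m); the robot touches nothing.
It fails at once if the strip 1 is moved by more than 30 mm (distance of strip_1 from where it was at the start of the episode above 0.03 m).
It fails at once if the strip 2 is moved by more than 30 mm (distance of strip_2 from where it was at the start of the episode above 0.03 m).
It fails at once if the wax tin is moved by more than 30 mm (distance of wax_tin from where it was at the start of the episode above 0.03 m).
It fails at once if the glue pot is moved by more than 30 mm (distance of glue_pot from where it was at the start of the episode above 0.03 m).
It also fails if it takes over 80 s, if anything falls off the work surface, if the arm or the gripper's body presses on something with over 40 N, if the wrist force passes 120 N, or if a joint passes its speed limit or range.

## Robot

A 6-joint arm with a two-finger parallel gripper is mounted at the origin on the work surface. World frame = base frame: x ahead of the robot, y to its left, z up, the work surface at z = 0. Lengths are in mm, angles in degrees, forces in N, time in s.
With the tool pointing down it reaches from about 350 to 975 mm from the base axis. Payload 17.4 kg.
Tool frame: the origin (TCP) lies at the very end of the fingers, on their centre line; the grasp point (between the pads) lies 19 mm behind it (grasp_offset is the distance from the TCP to the grasp point, in mm); z points along the fingers, y is the line along which they close (so a half turn about z gives the same grasp; the last joint's range is limited). The gripper opens to 85 mm and grips with 20 to 120 N. Pads are 22 mm wide; open, the fingers measure 114 mm over their backs; the gripper's body (76 mm by 85 mm) begins 54 mm behind the grasp point. The pads swing forward as they close: fully open they stand 13 mm farther back than shut.
Start: joints at [68.136, 6.646, 82.598, -0, 90.757, -2.166], TCP at [227.528, 635.502, 231.303] pointing down, gripper open.
Joint ranges: [-162.19, 162.19], [-47.58, 125.68], [4.15, 143.07], [-65.23, 245.23], [0.69, 171.88], [-170.13, 170.13]. Speed limits (degrees/s): [108.29, 108.29, 127.2, 180, 180, 180].

## Interface

Orientations are given as a 3x3 rotation matrix whose columns are the frame's x, y, z axes.
In Python, from cell import move_pose, servo_line, move_joints, set_gripper, pause, solve_ik, get_image, camera_info, IKError, job_done, get_time_s, get_qpos, get_qvel, get_tau, get_tool_pos, get_eef_rot, get_ft_force, get_ft_torque, get_grip_width, get_finger_force, grasp_offset gives the robot as it stands. Calls block until the motion is done:
- move_pose(position, orientation): joint-space move of the TCP to a pose.
- servo_line(position, ori=None, vel=150): straight line of the TCP; ori=None keeps the orientation; vel is the mean speed in mm/s.
- move_joints(angles): joint-space move.
- set_gripper(opening, grip_force=None): opening from 0.0 (shut) to 1.0 (fully open); grip_force is the grip in N (None keeps the last); returns when the fingers have stopped.
- pause(seconds).
- solve_ik(position, orientation): joint angles nearest the present ones, or None.
- get_image(name): name is "scene" or "top" or "wrist"; returns the picture (400x640x3 uint8, red, green, blue); there is no depth.
- camera_info(name): a dict with "mtx" (3x3 intrinsics, pixels), "k1" (the pictures are not rectified: a ray, as slopes to the right and down, at radius r is drawn at 1 + k1 r^2 times it, then the intrinsics apply), "extrinsics" (4x4, takes a point from camera to world coordinates). Camera axes: x right, y up, looking along -z (the intrinsics and any distortion apply to the point x, -y, -z); pixel columns grow to the right and rows downward; lengths in mm; the calibration is good to about 2 mm. A picture is of the moment at which its call begins: read the wrist's pose just before it. camera_info takes no time and is no camera call; for the wrist camera it gives the pose at the moment of the call.
A pose or a line that the arm cannot do raises IKError and nothing moves.
- job_done(): hands the job in; it is judged then, once.
Readings, each from a call of its own:
- get_time_s(): time.
- get_qpos(): joint angles.
- get_qvel(): joint speeds.
- get_tau(): joint torques, N m.
- get_tool_pos(): TCP position.
- get_eef_rot(): TCP orientation.
- get_ft_force(): force on the tool from outside, world axes, zero at the start.
- get_ft_torque(): the same for the moment, N m.
- get_grip_width(): opening from 0.0 (shut) to 1.0 (fully open).
- get_finger_force(): force on a finger pad.
Only numpy, scipy, OpenCV 4.12 (cv2) and the standard library are available. Lean on these libraries where they do the work, as an engineer would, in place of code of your own. Each camera call takes 0.05 s, during which the arm holds its last target. There are 200 camera calls.

## Working session

There is one attempt and no reset: what is moved stays moved. The work goes in short steps, each a Python script; the robot and the scene stay as the last script left them, time stands still between calls to the robot, and variables do not carry over. Pictures are saved under pics/ and viewed, at most 14 in all, crops included, and the job is handed in when it is done.

```bash
ls; mkdir -p pics
python3 - <<'E'
from cell import *
import cv2
for n in("scene","top"):
    cv2.imwrite(f"pics/{n}0.png",get_image(n)[:,:,::-1]); c=camera_info(n); print(n,c)
print(get_time_s(),grasp_offset() if callable(grasp_offset) else grasp_offset, get_eef_rot())
E
```

```text
pics
scene {'mtx': array([[465.48125505,   0.        , 316.51537219],
       [  0.        , 465.48125505, 194.6135332 ],
       [  0.        ,   0.        ,   1.        ]]), 'k1': -0.05233397131195703, 'extrinsics': array([[-5.73711952e-01, -6.91678827e-01,  4.38674135e-01,
         9.37996814e+02],
       [ 8.19001957e-01, -4.90673546e-01,  2.97447919e-01,
         2.65375325e+02],
       [ 9.50736560e-03,  5.29924402e-01,  8.47991591e-01,
         8.28885138e+02],
       [ 0.00000000e+00,  0.00000000e+00,  0.00000000e+00,
         1.00000000e+00]])}
top {'mtx': array([[406.56308356,   0.        , 319.10622832],
       [  0.        , 406.56308356, 202.61605702],
       [  0.        ,   0.        ,   1.        ]]), 'k1': -0.06101892637042951, 'extrinsics': array([[ 1.67643513e-02,  9.92002393e-01, -1.25100798e-01,
         4.08598462e+02],
       [-9.99349033e-01,  2.06215578e-02,  2.96017008e-02,
         1.65431677e+01],
       [ 3.19447314e-02,  1.24523108e-01,  9.91702339e-01,
         9.70627566e+02],
       [ 0.00000000e+00,  0.00000000e+00,  0.00000000e+00,
         1.00000000e+00]])}
0.1 18.700000000000003 [[-9.41493545e-01  3.37030741e-01 -4.29238588e-04]
 [ 3.37031006e-01  9.41493039e-01 -9.79251233e-04]
 [ 7.40873748e-05 -1.06662543e-03 -9.99999428e-01]]
```

View pics/scene0.png

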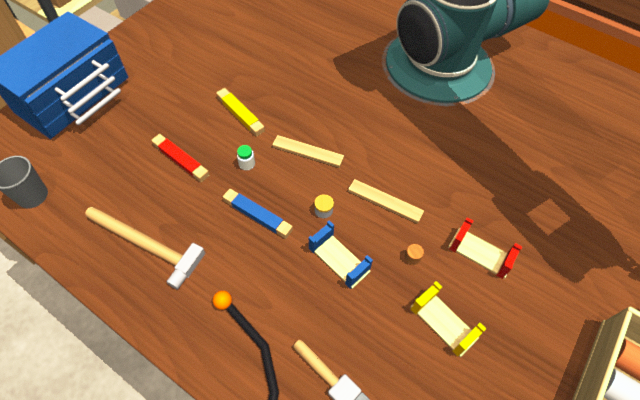

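View pics/top0.png

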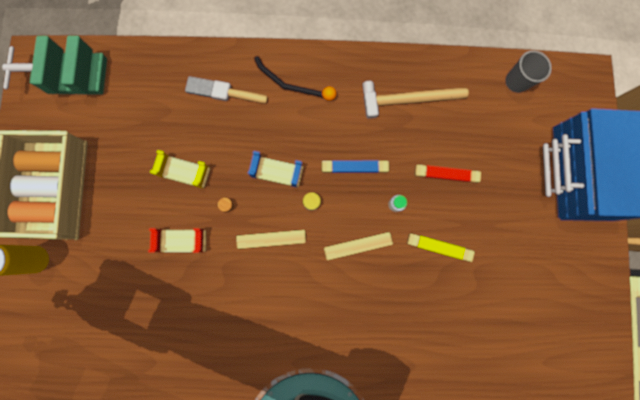

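The scene view (640x400) and the top view agree.

| Item | Top-view pixel positions |
|---|---|
| Sticks | blue (355,166), red (448,173), yellow (442,247) |
| Stands | yellow (180,168), blue (276,169), red (177,240) |
| Strips | (271,240), (358,246) |
| Tin | (312,201) |
| Pot | (398,203) |

Next I'll triangulate the colour blobs.

```bash
cat > h.py <<'E'
from cell import *
import cv2, numpy as np
from scipy.optimize import least_squares
def und(cam,uv):
    K=cam["mtx"]; return cv2.undistortPoints(np.float64(uv).reshape(-1,1,2),K,np.array([cam["k1"],0,0,0.]))[:,0]
def rays(cam,uv):
    p=und(cam,uv); E=cam["extrinsics"]; d=np.c_[p[:,0],-p[:,1],-np.ones(len(p))]@E[:3,:3].T
    return E[:3,3],d/np.linalg.norm(d,axis=1)[:,None]
def onplane(cam,uv,z):
    o,d=rays(cam,uv); return o+d*((z-o[2])/d[:,2])[:,None]
def tri(obs):
    "obs: list of (cam,uv) -> point, rms miss in mm"
    A=[];b=[]
    for c,uv in obs:
        o,d=rays(c,uv); P=np.eye(3)-np.outer(d[0],d[0]); A.append(P); b.append(P@o)
    A=np.vstack(A);b=np.hstack(b); x=np.linalg.lstsq(A,b,rcond=None)[0]
    return x,np.sqrt(np.mean((A@x-b)**2))
HS={"red":[((0,190,90),(5,255,255)),((174,190,90),(180,255,255))],"blue":[((100,150,40),(125,255,255))],"yellow":[((24,200,100),(34,255,255))]}
def blobs(img,col,amin=25):
    hsv=cv2.cvtColor(img,cv2.COLOR_RGB2HSV); m=sum(cv2.inRange(hsv,np.array(a),np.array(b)) for a,b in HS[col])
    n,l,s,c=cv2.connectedComponentsWithStats(m)
    out=[]
    for i in range(1,n):
        if s[i,4]>=amin:
            ys,xs=np.nonzero(l==i); hull=cv2.convexHull(np.c_[xs,ys].astype(np.int32))
            M=np.zeros(m.shape,np.uint8); cv2.fillConvexPoly(M,hull,1); ys,xs=np.nonzero(M); P=np.c_[xs,ys].astype(float)
            w,v=np.linalg.eigh(np.cov(P.T)); out.append((P.mean(0),v[:,1],np.sqrt(12*w[::-1]),s[i,4]))
    return out
E
python3 - <<'E'
from h import *
for n in("scene","top"):
    im=cv2.imread(f"pics/{n}0.png")[:,:,::-1].copy()
    for c in HS:
        for b in blobs(im,c): print(n,c,b[0].round(1),b[1].round(3),b[2].round(1),b[3])
E
```

```text
scene red [178.8 156.2] [-0.79  -0.614] [43.7 14.9] 599
scene red [461.2 233.6] [-0.492  0.871] [36.4  7.4] 233
scene red [509.3 260. ] [-0.513  0.858] [35.9 10.2] 317
scene blue [59.2 72.7] [-0.84   0.542] [110.6  89.3] 8182
scene blue [85.1 89.8] [-0.803  0.596] [38.6  7.8] 274
scene blue [ 91.5 101.7] [-0.794  0.608] [37.6  6. ] 198
scene blue [256.6 212.4] [-0.854 -0.521] [51.3 15.2] 729
scene blue [320.6 235.7] [-0.684  0.729] [30.8 12.9] 334
scene blue [358.4 270.5] [-0.685  0.728] [32.7 10.7] 311
scene yellow [239.4 109. ] [-0.74  -0.672] [39.2 12.2] 449
scene yellow [428.2 293.8] [-0.725  0.689] [29.1 10.2] 278
scene yellow [221.5 298.5] [0. 1.] [5.6 5.6] 29
scene yellow [472.1 335.5] [-0.693  0.721] [31.2  9.6] 264
top red [447.7 173.6] [-0.994 -0.106] [43.1 12.5] 490
top red [153.6 240. ] [-0.093  0.996] [22.8  8.4] 164
top red [197.7 240.3] [-0.042  0.999] [22.9  7.5] 143
top blue [598.5 165.4] [-0.057  0.998] [106.2  82.2] 7348
top blue [254.1 164.1] [-0.229  0.973] [23.1  6.7] 129
top blue [561.5 168.4] [0.067 0.998] [31.1  2.6] 61
top blue [295.9 173.1] [-0.231  0.973] [23.3  4.9] 92
top blue [354.8 166.5] [-1.    -0.001] [44.5  9.9] 434
top yellow [157.4 161.9] [-0.315  0.949] [24.1 10. ] 216
top yellow [199.  172.8] [-0.253  0.968] [24.3  9.1] 180
top yellow [440.9 247.2] [-0.961 -0.276] [47.3 13.9] 612
```

Run:
```python
from h import *
S,T=camera_info("scene"),camera_info("top")
D={"red":([178.8,156.2],[447.7,173.6],[-.994,-.106],([461.2,233.6],[153.6,240]),([509.3,260],[197.7,240.3])),
"blue":([256.6,212.4],[354.8,166.5],[-1,-.001],([320.6,235.7],[254.1,164.1]),([358.4,270.5],[295.9,173.1])),
"yellow":([239.4,109],[440.9,247.2],[-.961,-.276],([428.2,293.8],[157.4,161.9]),([472.1,335.5],[199,172.8]))}
ang=lambda v:np.degrees(np.arctan2(v[1],v[0]))
# scene order vs top order of saddles: try both, take the better
for c,(s,t,d,a,b) in D.items():
    P,e=tri([(S,s),(T,t)]); q=onplane(T,[np.array(t)-20*np.array(d),np.array(t)+20*np.array(d)],20)
    print(c,"stick",P.round(1),e.round(1),"yaw",ang(q[1]-q[0]).round(1))
    for A,B in(((a[0],a[1]),(b[0],b[1])),((a[0],b[1]),(b[0],a[1]))):
        p,e1=tri([(S,A[0]),(T,A[1])]);r,e2=tri([(S,B[0]),(T,B[1])])
        if max(e1,e2)<6: print("  stand",((p+r)/2).round(1),"ends",p.round(1),r.round(1),e1.round(1),e2.round(1),"yaw",ang(r-p).round(1),"sep",np.linalg.norm(r-p).round(1))
for n,uv,z in(("pot",[398,203],48),("tin",[312,201],32),("knob",[225,205],30),("strip",[271,240],12),("strip",[358,246],12)): print(n,onplane(T,[uv],z)[0].round())
```

```text
red stick [ 607.7 -325.3    9.9] 0.1 yaw 85.4
  stand [433.8 316.1  29.8] ends [434.4 265.8  29. ] [433.1 366.4  30.6] 0.3 0.8 yaw 90.8 sep 100.7
blue stick [619.5 -96.8   9.9] 0.2 yaw 91.4
  stand [605.7  93.6  30. ] ends [596.1  44.5  29.2] [615.3 142.8  30.8] 0.1 0.1 yaw 79.0 sep 100.3
yellow stick [ 428.2 -302.7   14.8] 0.3 yaw 75.0
  stand [600.1 316.8  46.8] ends [588.4 268.5  45.6] [611.9 365.2  48. ] 0.8 0.4 yaw 76.3 sep 99.5
pot [ 528. -193.   48.]
tin [530.   5.  32.]
knob [517. 207.  30.]
strip [439.  99.  12.]
strip [ 428. -105.   12.]
```

Blob heights and the 100 mm saddle spacing come out right. The exception is the yellow heights, because the mask there catches only the lit tops. I'll start with blue, comparing a two-place wrist measurement at each end before acting.

```bash
cat >> h.py <<'E'
STICK={"red":(607.7,-325.3,85.4),"blue":(619.5,-96.8,91.4),"yellow":(428.2,-302.7,75.0)}
STAND={"red":(433.8,316.1,90.8),"blue":(605.7,93.6,79.0),"yellow":(600.1,316.8,76.3)}
def R(yaw):
    c,s=np.cos(np.radians(yaw)),np.sin(np.radians(yaw)); return np.array([[c,s,0],[s,-c,0],[0,0,-1.]])
def proj(cam,P):
    E=cam["extrinsics"]; q=(np.array(P)-E[:3,3])@E[:3,:3]; q=q*[1,-1,-1]
    return cv2.projectPoints(q.reshape(1,3),np.zeros(3),np.zeros(3),cam["mtx"],np.array([cam["k1"],0,0,0.]))[0].ravel()
def look(col,x,y,yaw,pts,zg,z=260):
    "triangulate the blobs nearest the guessed pts from two wrist places; zg guessed height"
    obs=[[] for _ in pts]; dirs=[]
    for k,dx in enumerate((-40,40)):
        u=R(yaw)[:,1]*dx; move_pose([x+u[0],y+u[1],z],R(yaw)); pause(.15)
        cam=camera_info("wrist"); im=get_image("wrist"); bl=blobs(im,col,60)
        cv2.imwrite(f"pics/w_{col}_{len(pts)}_{k}.png",im[:,:,::-1])
        for i,p in enumerate(pts):
            g=proj(cam,[*p,zg]); b=min(bl,key=lambda b:np.linalg.norm(b[0]-g),default=None)
            if b is None or np.linalg.norm(b[0]-g)>50: print("no blob",g.round()); continue
            h,w=im.shape[:2]; obs[i].append((cam,b[0]))
            q=onplane(cam,[b[0]-20*b[1],b[0]+20*b[1]],zg); dirs.append(np.degrees(np.arctan2(*(q[1]-q[0])[1::-1]))%180)
            print("  blob",b[0].round(),"size",b[2].round(),"guess",g.round())
    return [tri(o) if len(o)==2 else None for o in obs],dirs
def look_stick(col):
    x,y,a=STICK[col]; return look(col,x,y,a,[(x,y)],10)
def look_stand(col):
    x,y,a=STAND[col]; u=R(a)[:2,0]*50; return look(col,x,y,a,[(x-u[0],y-u[1]),(x+u[0],y+u[1])],30)
E
python3 - <<'E'
from h import *
for f,c in((look_stand,"yellow"),(look_stand,"blue"),(look_stick,"blue")):
    try:
        r,d=f(c); print(c,[(p[0].round(1),p[1].round(1)) if p else None for p in r],np.round(d,1),get_time_s())
    except IKError as e: print(c,"IK",e)
E
```

```text
no blob [348. 210.]
no blob [351. 126.]
no blob [283. 210.]
no blob [280. 126.]
yellow [None, None] [] 2.5833
no blob [348. 211.]
no blob [350. 127.]
no blob [283. 210.]
no blob [280. 126.]
blue [None, None] [] 4.275
no blob [347. 167.]
no blob [283. 166.]
blue [None] [] 5.8917
```

View pics/w_blue_2_0.png

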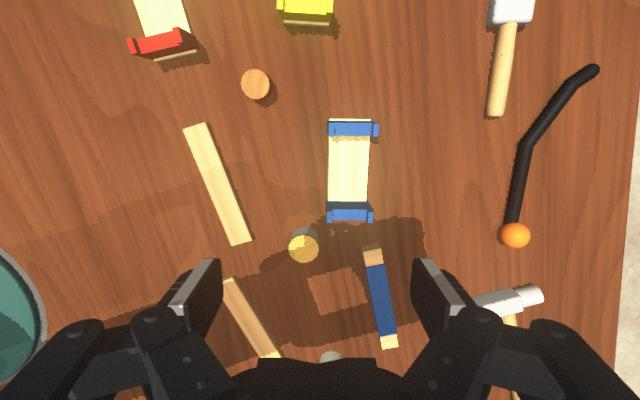

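Run:
```python
from h import *
print(camera_info("wrist"),get_tool_pos(),get_eef_rot())
for n in("w_blue_2_0","w_blue_1_0","w_yellow_2_0"):
    im=cv2.imread(f"pics/{n}.png")[:,:,::-1].copy(); print(n,[(b[0].round(),b[2].round()) for b in blobs(im,n.split('_')[1],20)])
```

```text
{'mtx': array([[321.38709713,   0.        , 316.29764477],
       [  0.        , 321.38709713, 201.54503707],
       [  0.        ,   0.        ,   1.        ]]), 'k1': 0.01577970292070985, 'extrinsics': array([[ 9.99678759e-01, -2.38132883e-02, -8.67795836e-03,
         6.58272446e+02],
       [ 2.53111113e-02,  9.55746864e-01,  2.93099437e-01,
        -2.17149629e+01],
       [ 1.31427009e-03, -2.93224930e-01,  9.56042579e-01,
         4.02163820e+02],
       [ 0.00000000e+00,  0.00000000e+00,  0.00000000e+00,
         1.00000000e+00]])} [658.96872004 -95.66615927 260.48864243] [[-2.44721925e-02  9.99700357e-01  5.54958320e-04]
 [ 9.99700502e-01  2.44722650e-02 -1.24182789e-04]
 [-1.37726666e-04  5.51753086e-04 -9.99999838e-01]]
w_blue_2_0 []
w_blue_1_0 []
w_yellow_2_0 []
```

The wrist view shows the blue stand's saddles at (352,130) and (350,215), close to where I predicted them. So geometry is fine and only the colour mask fails. I'll check the pixel values.

Run:
```python
import cv2
for n,pts in(("w_blue_2_0",[(352,128),(348,210),(352,133),(300,8),(160,42),(380,290),(300,245),(196,145),(380,310)]),):
    h=cv2.cvtColor(cv2.imread(f"pics/{n}.png"),cv2.COLOR_BGR2HSV)
    for u,v in pts: print((u,v),h[v,u])
```

```text
(352, 128) [107 129 218]
(348, 210) [107 123 206]
(352, 133) [107 127 213]
(300, 8) [ 30 150 253]
(160, 42) [  4 183 251]
(380, 290) [108 129 136]
(300, 245) [ 27 128 252]
(196, 145) [ 26  84 252]
(380, 310) [108 133 136]
```

```bash
cat >> h.py <<'E'
HS={"red":[((0,165,130),(5,255,255)),((174,165,130),(180,255,255))],"blue":[((100,95,40),(125,255,255))],"yellow":[((28,115,60),(34,255,255))]}
E
python3 - <<'E'
from h import *
for f,c in((look_stick,"blue"),(look_stand,"blue"),(look_stand,"yellow")):
    try:
        r,d=f(c); print(c,[(p[0].round(1),p[1].round(1)) if p else None for p in r],np.round(d,1),get_time_s())
    except IKError as e: print(c,"IK",e)
E
```

```text
blob [349. 165.] size [91. 23.] guess [347. 166.]
  blob [283. 166.] size [92. 22.] guess [283. 166.]
blue [(array([620.7, -95.6,  15.4]), np.float64(0.1))] [91.3 91.8] 7.125
  blob [349. 214.] size [45. 14.] guess [347. 209.]
  blob [352. 127.] size [50. 14.] guess [350. 125.]
  blob [285. 214.] size [39. 13.] guess [282. 209.]
  blob [283. 127.] size [43. 13.] guess [280. 125.]
blue [(array([597.8,  36.8,  26.3]), np.float64(0.1)), (array([618.1, 139.7,  27.2]), np.float64(0.0))] [169.2 168.7 165.  167.5] 8.8167
  blob [349. 213.] size [45. 14.] guess [347. 209.]
  blob [349. 126.] size [43. 14.] guess [349. 125.]
  blob [285. 213.] size [39. 12.] guess [282. 210.]
  blob [283. 126.] size [43. 14.] guess [280. 125.]
yellow [(array([589.9, 261.9,  26.6]), np.float64(0.2)), (array([612.8, 362.5,   7.8]), np.float64(0.0))] [166.1 166.8 161.8 165.1] 10.6333
```

The wrist and fixed-camera measurements agree within a few mm, against a slot play of ±8 mm. I'll pick and place blue first.

```bash
cat >> h.py <<'E'
def pick(col,zt=3,hov=150):
    x,y,a=STICK[col]; set_gripper(.8); move_pose([x,y,hov],R(a)); servo_line([x,y,zt],vel=120)
    set_gripper(0,40); print("grip",get_grip_width(),get_finger_force()); servo_line([x,y,hov],vel=150)
    print("lifted",get_grip_width(),get_finger_force(),get_ft_force().round(2) if hasattr(get_ft_force(),'round') else get_ft_force(),get_time_s())
def place(col,zt=44,hov=150):
    x,y,a=STAND[col]; move_pose([x,y,hov],R(a)); servo_line([x,y,zt+12],vel=120); servo_line([x,y,zt],vel=25)
    print("down",get_ft_force(),get_tool_pos(),get_grip_width()); set_gripper(.75); servo_line([x,y,hov],vel=150); print(get_time_s())
E
python3 - <<'E'
from h import *
pick("blue"); 
cv2.imwrite("pics/g1.png",get_image("wrist")[:,:,::-1])
if get_grip_width()>.15: place("blue"); cv2.imwrite("pics/p1.png",get_image("wrist")[:,:,::-1])
E
```

```text
grip 0.2930024817758225 40.98192751407623
lifted 0.28993832269812697 40.34613847732544 [ 0.48 -0.03 -0.79] 15.4667
down [-0.48157229 -0.19195294 -0.79460943] [605.68067245  93.59087527  43.89497884] 0.2922419762282177
19.1833
```

View pics/p1.png

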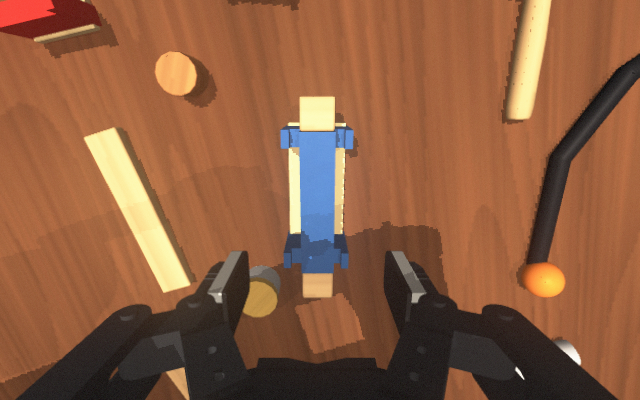

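The wrist view shows blue lying across both saddles, its ends at (317,100) and (318,297), centred between the lips. Before picking red and yellow, I'll check both sticks from the wrist, since the yellow height looked off.

Run:
```python
from h import *
for c in("red","yellow"):
    r,d=look_stick(c); print(c,r,np.round(d,1))
    if r[0] is None or np.linalg.norm(r[0][0][:2]-STICK[c][:2])>8: print("check"); break
    pick(c)
    if get_grip_width()<.15: break
    place(c); cv2.imwrite(f"pics/p_{c}.png",get_image("wrist")[:,:,::-1])
```

```text
blob [349. 165.] size [92. 24.] guess [347. 167.]
  blob [284. 164.] size [92. 23.] guess [283. 166.]
red [(array([ 609.62242048, -322.05469202,   16.7517643 ]), np.float64(0.1253991712420555))] [85.3 85.3]
grip 0.2950625740156728 40.99298894405365
lifted 0.295354849663282 40.384549498558044 [ 0.22  0.05 -0.66] 25.375
down [-0.64134241 -0.12328068 -0.31292126] [433.7847908  316.08144447  43.90694889] 0.289667740833986
30.625
  blob [350. 153.] size [66. 23.] guess [347. 167.]
  blob [284. 150.] size [60. 23.] guess [283. 166.]
yellow [(array([ 435.50975238, -284.66049112,   19.83256028]), np.float64(0.9015922029239659))] [76.9 77.6]
check
```

Red is placed. Yellow's wrist blob is only 60 to 66 px long instead of 92, so something is cutting it short. I'll look at both pictures.

View pics/w_yellow_1_1.png

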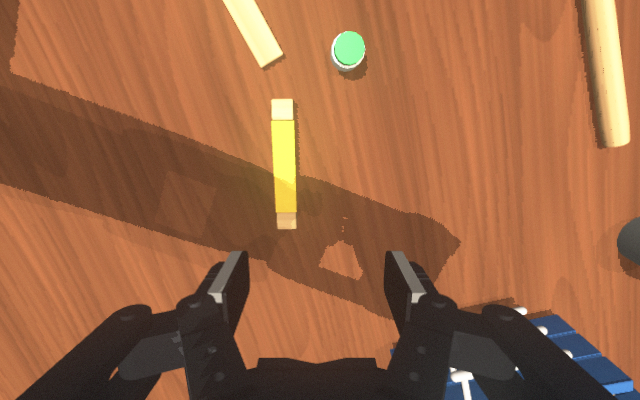

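View pics/p_red.png

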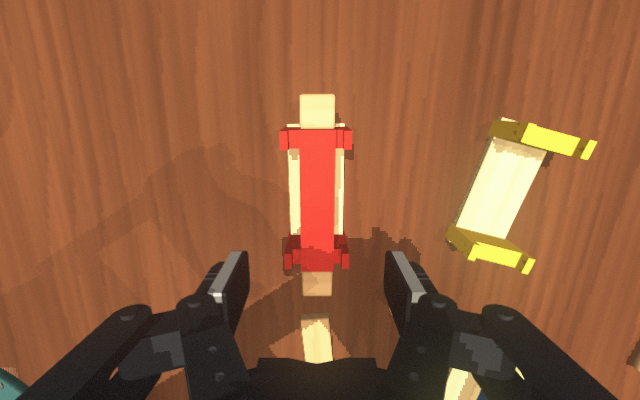

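The arm's shadow cut the mask. By eye the yellow wrap runs from (283,121) to (286,212), centre (284.5,166.5). The fixed-camera estimate predicts (283,166), so that estimate holds. Red sits in both slots, ends at (317,95) and (317,295).

```bash
python3 - <<'E'
from h import *
pick("yellow")
if get_grip_width()>.15:
    place("yellow"); cv2.imwrite("pics/p_y.png",get_image("wrist")[:,:,::-1])
    move_pose([400,-300,300],R(60)); pause(.2)
    for n in("top","scene"):
        im=get_image(n); cv2.imwrite(f"pics/{n}1.png",im[:,:,::-1])
    print(get_time_s())
E
python3 - <<'E'
import cv2,numpy as np
a=cv2.imread("pics/top1.png")[130:280,130:500]; b=cv2.imread("pics/scene1.png")[200:370,290:540]
cv2.imwrite("pics/t1c.png",cv2.resize(a,None,fx=2.1,fy=2.1,interpolation=2)); cv2.imwrite("pics/s1c.png",cv2.resize(b,None,fx=3,fy=3,interpolation=2))
E
```

```text
grip 0.29702056322819625 40.10726988315582
lifted 0.2928991342041188 39.355568289756775 [-1.1  -0.09 -0.7 ] 37.4417
down [-0.30894015 -0.56943831 -1.12493225] [600.08261609 316.80163164  43.85918497] 0.2908738628280883
42.6167
45.3333
```

View pics/t1c.png

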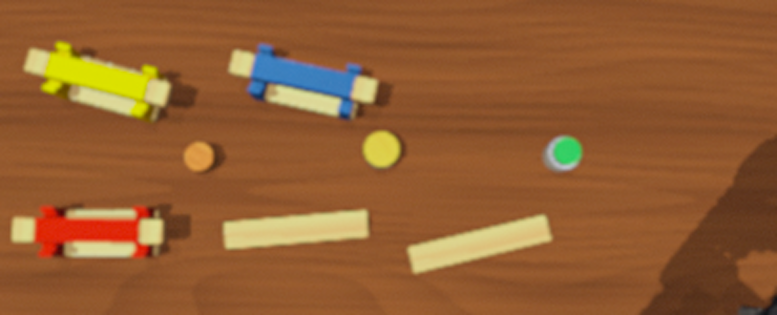

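View pics/s1c.png

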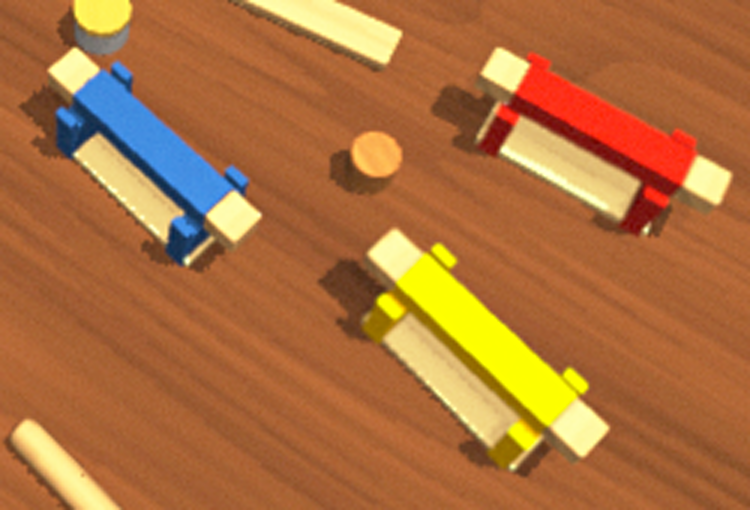

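All three lie in their slots and the other things have not moved. I'll check the centring with numbers, reading the top-face end centres in the crops. Top view: yellow (35,60) to (158,92), blue (241,63) to (366,90), red (12,230) to (162,232). Scene crop: yellow (379,246) to (594,432), blue (61,62) to (246,228), red (491,67) to (717,188).

Run:
```python
from h import *
T=camera_info("top");S=camera_info("scene")
# far/outer end edges of the top faces; compare midpoints at z=60
for c,t,s in(("yellow",[(27,60),(167,93)],[(382,243),(594,432)]),("blue",[(232,63),(374,91)],[(62,62),(246,228)]),("red",[(12,230),(162,232)],[(491,67),(717,188)])):
    x,y,a=STAND[c]; u=R(a)[:2,:2]
    for cam,p in((T,np.array(t)/2.1+[130,130]),(S,np.array(s)/3+[290,200])):
        q=onplane(cam,p,60)[:,:2]; print(c,"along/across",((q.mean(0)-[x,y])@u).round(1),"len",np.linalg.norm(q[1]-q[0]).round(1),"yaw-off",((np.degrees(np.arctan2(*(q[1]-q[0])[::-1]))-a+90)%180-90).round(1))
```

```text
yellow along/across [-0.2 -0.2] len 158.5 yaw-off 1.5
yellow along/across [ 0.5 -0.9] len 152.5 yaw-off 2.3
blue along/across [-0.9 -1.6] len 157.3 yaw-off 0.9
blue along/across [3.  1.8] len 155.1 yaw-off 0.5
red along/across [ 1.  -1.1] len 160.1 yaw-off -0.3
red along/across [2.1 4.8] len 150.7 yaw-off 0.8
```

All three sticks are within about 5 mm of centre, and the arm is clear, so I'm handing in.

```bash
python3 -c "
from cell import *
print(job_done(),get_time_s())"
```

```text
the job is handed in; nothing more can be done
the job is handed in; nothing more can be done
```

The job is handed in but its verdict was not shown: all three sanding sticks lie across their own-colour stands, measured within about 5 mm of centre and 2.5° of the stand's line, the strips, tin and pot look unmoved, and it took about 45 of the 80 s.

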